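Shim the rocking kaleidoscope tube rest

TASK

The wooden rest that carries the copper kaleidoscope tube rocks, because its steel front foot hangs short of the bench. Push the wooden wedge shim along the worktop, thin edge first and without picking it up, under that foot until it jams and the rest sits level on its rear leg and no longer rocks; then press down firmly on the brass pad above the foot to check that it stays put. Finally let go, leaving the wedge in place and the loose kaleidoscope parts undisturbed.

Things in the scene. Friction and masses are not known exactly. Their poses are not given: they have to be found in the camera images.
- shim: loose wooden wedge, about 90 g, 120 mm long, 45 mm wide, lying flat. Origin: centre of its underside. Its x axis points to the thin edge (2.5 mm thick, 60 mm from the origin); the upright heel face, 23 mm high, is 60 mm the other way. The top slopes evenly between. It starts 2 to 7 cm short of the foot, pointing roughly at it.
- stand: cast-iron bracket fixed to the bench, base plate 80 x 90 mm. Origin: on the worktop below the pivot pin (50 mm up). Its x axis runs along the rest from front foot to rear leg; the wedge goes in along +x. Base plate begins at x = -40 mm. Copper tube: 48 mm diameter, top 119 mm up, x = -82 to 95 mm. Walnut beam: 32 mm wide, top 60 mm up when level, x = -155 to 130 mm.
- rest (a joint): rocking angle of the rest, rad: 0 = level, rear leg on the worktop (hard stop); grows as the front foot sinks, to 0.065 where the beam lies on its stop lug. Left alone it falls to 0.065, 1 to 3 N on the foot. Pushing the wedge under takes a few N; at 0 the wedge jams and the force rises steeply past 10 N. It then holds by friction.
- pad_top (a point): centre of the top face of the flat brass pad (32 mm diameter, 5 mm thick) on the beam right above the foot, about 65 mm above the worktop when level and 9 mm lower at the start.
- end_ring: loose walnut end ring, 60 mm across, 12 mm high, origin under its centre; leave it alone.
- object_cell: loose clear acrylic object cell, a disc 48 mm across, 14 mm high, origin under its centre; leave it alone.
- eyepiece_cap: loose brass eyepiece cap, 52 mm across, 22 mm high, origin under its centre; leave it alone.
- mirror_strips: loose pile of three smoky glass mirror strips, 150 x 28 mm, 9 mm high, origin under its centre; leave it alone.
- foot (a point): steel front foot under the beam, at x = -140 mm in the stand's frame: a round nose, 8 mm radius, 40 mm wide across the beam. This point: lowest point, midway across; 6 mm above the worktop at the start, 15 mm when level. The wedge is then about 73 mm in, its heel 47 mm in front of the foot.
There are look-alikes about, which are no part of the job. There is more than one size of the shim; the job needs the largest.

How it is judged:
By the outcome, as a careful person would: the job done as asked, in the order asked, and still so for the second after the job is handed in, with the robot touching nothing.
It also fails if it takes over 45 s, if anything falls off the work surface, if the arm or the gripper's body presses on something with over 40 N, if the wrist force passes 120 N, or if a joint passes its speed limit or range.

ROBOT

A 7-joint arm with a two-finger parallel gripper is mounted at the origin on the work surface. World frame = base frame: x ahead of the robot, y to its left, z up, the work surface at z = 0. Lengths are in mm, angles in rad, forces in N, time in s.
With the tool pointing down it reaches from about 400 to 850 mm from the base axis. Payload 4.5 kg.
Tool frame: the origin (TCP) lies on the centre line of the jaws, within the pads' length; the fingertips stand 8 mm ahead of it and the grasp point (between the pads) lies 11 mm behind it (manip.tips_ahead is the distance from the TCP to the fingertips, in mm); z points along the fingers, y is the direction in which the jaws open and shut (so a half turn about z gives the same grasp; the last joint's range is limited). The gripper opens to 85 mm and grips with 20 to 120 N. Pads are 22 mm wide; open, the fingers measure 114 mm over their backs; the gripper's body (76 mm by 85 mm) begins 54 mm behind the grasp point. The pads swing forward as they close: fully open they stand 13 mm farther back than shut.
Start: joints at [-1.154, 0.689, -0.195, 1.565, 0.157, 0.902, -0.215], TCP at [233.432, 579.796, 239.317] pointing down, gripper open.
Joint ranges: [-3.01, 3.01], [-0.46, 2.08], [-1.47, 1.51], [0.13, 2.56], [-1, 4.14], [0.04, 2.09], [-2.66, 2.66]. Speed limits (rad/s): [2.57, 2.57, 3.14, 3.14, 3.14, 3.14, 3.14].

INTERFACE

Orientations are given as a unit quaternion [x, y, z, w].
In Python, from plant import manip gives the robot as it stands.
- The arm moves only by the tool play_rows, never from a script. Its arguments are lists of equal length, an entry for each row: "grip": the closure, from -1 (fully open) to 1 (shut); "linear": the shift along the tool's x, y, z in mm, a list of three; "rotation": the turn, a rotation vector about the tool's x, y, z in rad, a list of three. In form: {"grip": [grip, ...], "linear": [[tx, ty, tz], ...], "rotation": [[rx, ry, rz], ...]}. A call has 1 to 5 rows; each row is the pose to reach, as a shift and turn from the pose commanded when the call began, along the tool's axes at that moment; what a row does not reach only later rows make up. A row lasts 1/12 s, in which the tool goes at most 41.7 mm and 7.16 degrees, less where a joint would pass 70% of its speed; a pose out of reach is approached as far as the arm can. A call with a gripper value outside its range is refused whole. The fingers move at their own pace and stop on an object; "squeeze" is the grip in N (left out, the last holds). Time passes only in rows, so rows that repeat a pose let the fingers close. It gives the time, the measured TCP pose, the force and the opening at its end, in the units of the state.
- manip.read_state(): the state, without advancing time (a new reading comes with each control period).
- manip.capture(name): name is "scene" or "top" or "wrist"; returns (picture, depth): 384x512x3 uint8, red, green, blue; 384x512 float32, mm along the optical axis (not along the pixel's ray), 0 where there is no reading.
- manip.get_calibration(name): a dict with "fov_y" (degrees; the focal length in pixels is half the picture's height over the tangent of half this angle, whatever the lens; pixels are square), "cx", "cy" (the principal point, pixels), "camera_from_world" (4x4, takes a point from world to camera coordinates). Camera axes: x right, y down, z forward; pixel columns grow to the right and rows downward; lengths in mm; the calibration is good to about 2 mm. The wrist camera is an equidistant fisheye: a pixel r from the principal point sees the ray r / f radians off the axis. A picture is of the moment at which its call begins: read the wrist's pose just before it. get_calibration takes no time and is no camera call; for the wrist camera it gives the pose at the moment of the call.
- manip.sign_off(): hands the job in, once; it reports no verdict.
The state is a dict: "clock": time; "joints": joint angles; "joint_vel": joint speeds; "joint_torque": joint torques, N m; "eef_pos": TCP position; "ee_rot": TCP orientation; "wrist_force": force on the tool from outside, world axes, zero at the start; "wrist_torque": the same for the moment, N m; "width": finger opening in mm.
Only numpy, scipy, OpenCV 4.12 (cv2) and the standard library are available. Lean on these libraries where they do the work, as an engineer would, in place of code of your own. Each camera call takes 0.05 s, during which the arm holds its last target.

## Working session

There is one attempt and no reset: what is moved stays moved. The work goes in short steps, Python scripts to look and compute and a tool call to move; the robot and the scene stay as the last step left them, time stands still between calls to the robot, and variables do not carry over. Pictures are saved under pics/ and viewed, and the job is handed in when it is done.

Besides the shell and the picture viewer there is one more tool, called after "Request:" by a JSON object that holds its "fn" and its "kwargs", one argument or row to a line. play_rows: Moves the arm, as the interface text tells. Its arguments: {"type":"object","properties":{"grip":{"type":"array"},"linear":{"type":"array"},"rotation":{"type":"array"},"squeeze":{"type":"number"}},"required":["grip","linear","rotation"]}

```bash
ls; mkdir -p pics
python3 - <<'E'
from plant import manip
import cv2,numpy as np
print(manip.read_state())
for n in ["scene","top","wrist"]:
    c=manip.get_calibration(n); print(n,c)
    p,d=manip.capture(n); cv2.imwrite(f"pics/{n}0.png",p[:,:,::-1]); np.save(f"pics/{n}0.npy",d)
E
```

```text
pics
{'clock': 0.0, 'joints': array([-1.15421772,  0.68999487, -0.19452879,  1.56638063,  0.15727948,
        0.90248253, -0.21509325]), 'joint_vel': array([ 0.0009784 ,  0.00174479,  0.00152361,  0.00055304,  0.00011182,
       -0.00079114,  0.00014427]), 'joint_torque': array([-3.60274416e-04, -5.39613533e+01, -1.26648791e+00, -1.58547539e+01,
        9.16369114e-03,  9.40036465e-03,  1.14520199e-05]), 'eef_pos': array([233.22806528, 579.15175477, 238.46785991]), 'ee_rot': array([ 1.90176615e-01,  9.81749447e-01, -9.29149634e-04, -1.24400874e-04]), 'wrist_force': array([-0.57495173,  1.00683205,  0.07973868]), 'wrist_torque': array([ 0.01644685,  0.01022648, -0.0236058 ]), 'width': 85.27555179332437}
scene {'fov_y': 43.32214534627873, 'cx': 255.81014618026038, 'cy': 195.68883616733748, 'camera_from_world': array([[ 1.32359503e-01,  9.91051321e-01, -1.72696766e-02,
        -7.01081789e+01],
       [ 7.00618942e-01, -1.05867089e-01, -7.05638191e-01,
        -3.43810700e+02],
       [-7.01151952e-01,  8.12984575e-02, -7.08361843e-01,
         1.43504019e+03],
       [ 0.00000000e+00, 
[... 260 characters left out ...]
 [-9.95362312e-01,  2.94226699e-02, -9.15869789e-02,
         5.40297603e+02],
       [ 9.23096061e-02,  2.42175364e-02, -9.95435808e-01,
         1.04938895e+03],
       [ 0.00000000e+00,  0.00000000e+00,  0.00000000e+00,
         1.00000000e+00]])}
wrist {'fov_y': 65.70646984690485, 'cx': 254.50713281714022, 'cy': 196.30259848200848, 'camera_from_world': array([[ 3.73743834e-01,  9.27530742e-01, -1.50623701e-03,
        -6.23476611e+02],
       [ 8.81742263e-01, -3.54788729e-01,  3.10894740e-01,
        -4.09647290e+01],
       [ 2.87830033e-01, -1.17523105e-01, -9.50443156e-01,
         3.79605594e+02],
       [ 0.00000000e+00,  0.00000000e+00,  0.00000000e+00,
         1.00000000e+00]])}
```

View pics/scene0.png

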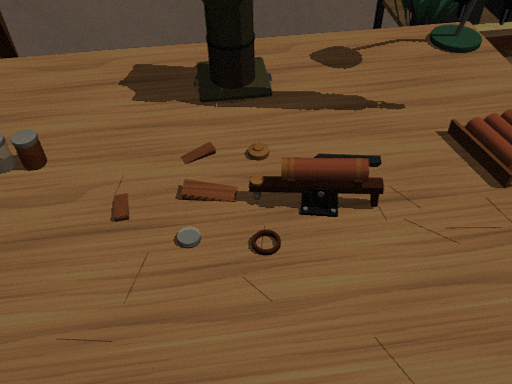

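View pics/top0.png

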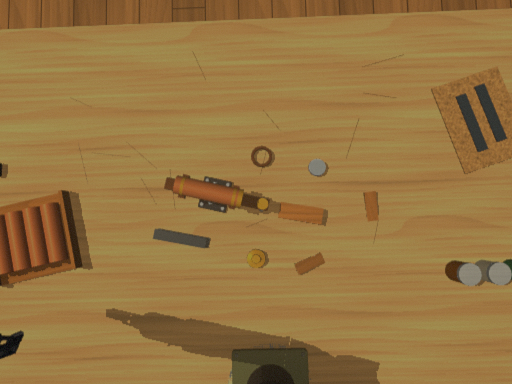

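Run:
```python
import cv2
t=cv2.imread("pics/top0.png");s=cv2.imread("pics/scene0.png")
a=cv2.resize(t[140:290,150:390],None,fx=3.3,fy=3.3,interpolation=cv2.INTER_CUBIC)
cv2.imwrite("pics/c1.png",a)
b=cv2.resize(s[135:260,100:300],None,fx=4,fy=4,interpolation=cv2.INTER_CUBIC)
cv2.imwrite("pics/c2.png",b)
c=cv2.resize(t[185:235,230:340],None,fx=7,fy=7,interpolation=cv2.INTER_CUBIC)
cv2.imwrite("pics/c3.png",c)
```

```text
(no output)
```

View pics/c1.png

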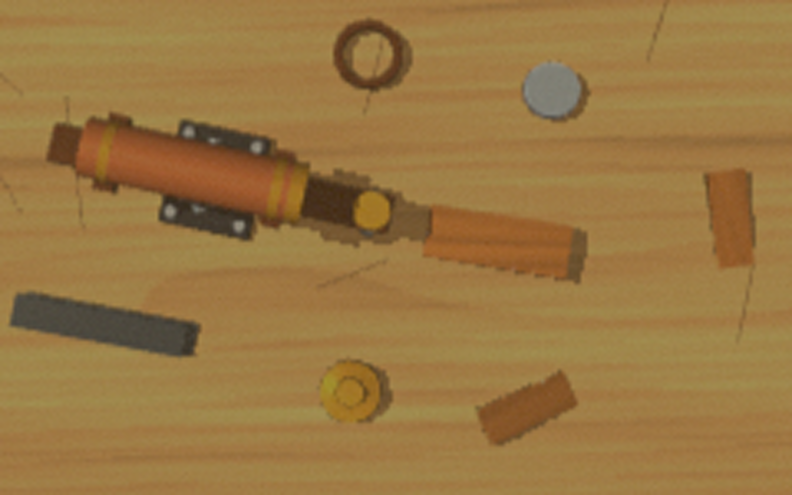

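View pics/c2.png

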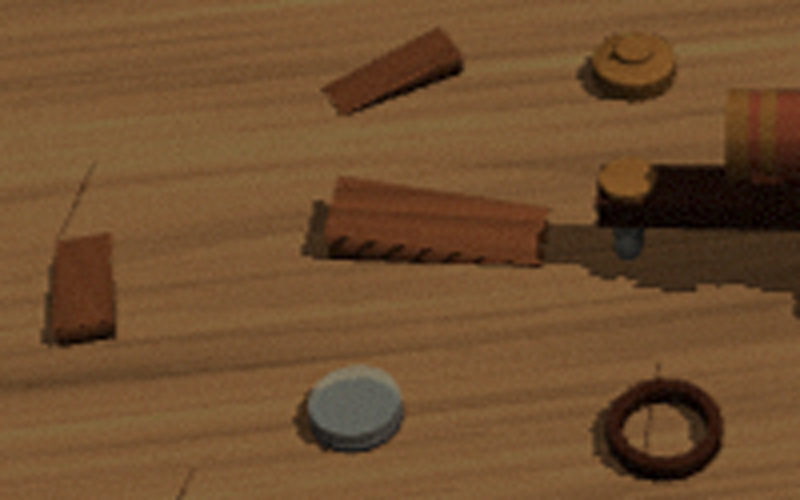

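View pics/c3.png

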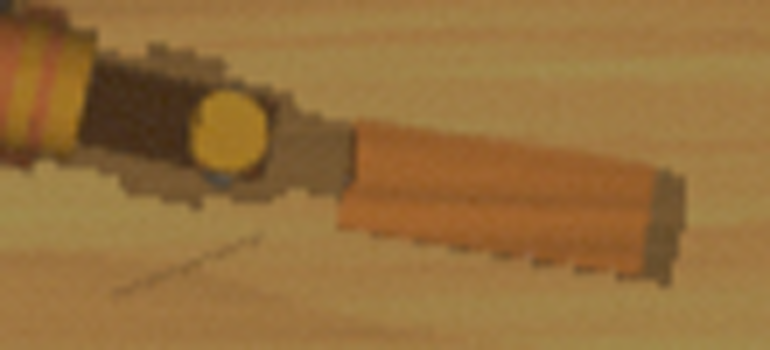

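```bash
cat > h.py <<'E'
import numpy as np
from plant import manip
def ray(n,u,v,z,c=None):
    c=c or manip.get_calibration(n); T=c["camera_from_world"]; f=192/np.tan(np.radians(c["fov_y"])/2)
    x,y=u-c["cx"],v-c["cy"]
    if n=="wrist":
        r=np.hypot(x,y); th=r/f; d=np.array([x/r*np.sin(th),y/r*np.sin(th),np.cos(th)])
    else: d=np.array([x/f,y/f,1])
    R=T[:3,:3]; o=-R.T@T[:3,3]; w=R.T@d
    return o+w*(z-o[2])/w[2]
def proj(n,p):
    c=manip.get_calibration(n); T=c["camera_from_world"]; f=192/np.tan(np.radians(c["fov_y"])/2)
    q=T[:3,:3]@np.array(p)+T[:3,3]
    return np.array([c["cx"]+f*q[0]/q[2],c["cy"]+f*q[1]/q[2]])
E
python3 - <<'E'
from h import *
m=lambda u,v:(230+(u+.5)/7-.5,185+(v+.5)/7-.5)
m1=lambda u,v:(150+(u+.5)/3.3-.5,140+(v+.5)/3.3-.5)
m2=lambda u,v:(100+(u+.5)/4-.5,135+(v+.5)/4-.5)
P={k:ray("top",*m(*p),z) for k,p,z in [("tA",(356,121),2.5),("tB",(338,228),2.5),("hA",(655,170),23),("hB",(640,275),23),("pad",(229,131),56)]}
P["b1"]=ray("top",*m1(188,131),10);P["b2"]=ray("top",*m1(258,146),10);P["b3"]=ray("top",*m1(170,211),10);P["b4"]=ray("top",*m1(239,226),10)
for k,p,z in [("s_tA",(548,210),2.5),("s_tB",(541,266),0),("s_hAtop",(340,178),23),("s_hBtop",(327,236),23),("s_hBbot",(322,256),0),("s_pad",(629,176),56)]: P[k]=ray("scene",*m2(*p),z)
for k in P: print(k,P[k].round(1))
hm=(P["hA"]+P["hB"])/2;tm=(P["tA"]+P["tB"])/2
d=tm-hm;print("wedge",np.linalg.norm(d[:2]),np.degrees(np.arctan2(d[1],d[0])),np.linalg.norm((P["hA"]-P["hB"])[:2]))
c=(P["b1"]+P["b2"]+P["b3"]+P["b4"])/4
d=c-P["pad"];print("stand",c,np.linalg.norm(d[:2]),np.degrees(np.arctan2(d[1],d[0])))
for a,b in [("b2","b1"),("b4","b3"),("b3","b1"),("b4","b2")]:
  e=P[b]-P[a];print(a,b,np.hypot(*e[:2]),np.degrees(np.arctan2(e[1],e[0])))
E
```

```text
tA [498.3 -45.4   2.5]
tB [455.5 -36.8   2.5]
hA [ 474.6 -161.5   23. ]
hB [ 433.7 -153.9   23. ]
pad [493.1   5.3  56. ]
b1 [567.6 161.4  10. ]
b2 [552.9 101.5  10. ]
b3 [499.4 177.8  10. ]
b4 [485.  119.1  10. ]
s_tA [459.9 -35.    2.5]
s_tB [501.5 -43.4   0. ]
s_hAtop [ 437.3 -150.7   23. ]
s_hBtop [ 483.3 -159.2   23. ]
s_hBbot [ 475.3 -164.7    0. ]
s_pad [495.5   7.9  56. ]
wedge 118.83177173618026 78.94393277667986 41.65640266734652
stand [526.21351659 139.94523686  10.        ] 138.66070699753232 76.1849885373471
b2 b1 61.69474478862554 76.19507011048626
b4 b3 60.52847588977262 76.19378792478962
b3 b1 70.17184076347712 -13.56535862532146
b4 b2 70.17801030911073 -14.517581448704592
```

```bash
cat >> h.py <<'E'
from scipy.spatial.transform import Rotation as Ro
def goto(p,yaw,n,tip=None):
    """print tool-frame shift+rotz to reach world pos p with tool x at yaw deg, pointing down"""
    s=manip.read_state(); R=Ro.from_quat(s["ee_rot"]); P=s["eef_pos"]
    t=R.inv().apply(np.array(p)-P)
    x=np.array([np.cos(np.radians(yaw)),np.sin(np.radians(yaw)),0]);z=np.array([0,0,-1.])
    T=Ro.from_matrix(np.c_[x,np.cross(z,x),z])
    r=(R.inv()*T).as_rotvec()
    print("clock",s["clock"].round(2) if hasattr(s["clock"],"round") else s["clock"],"pos",P.round(1),"F",s["wrist_force"].round(1),"w",round(float(s["width"]),1))
    print("lin",t.round(1),"rot",r.round(3),"norm",np.linalg.norm(t).round(1))
    for i in range(1,n+1): print((t*i/n).round(1).tolist(),(r*i/n).round(3).tolist())
E
python3 - <<'E'
from h import *
s=manip.read_state();R=Ro.from_quat(s["ee_rot"])
T=manip.get_calibration("wrist")["camera_from_world"];o=-T[:3,:3].T@T[:3,3]
print("cam in tool",R.inv().apply(o-s["eef_pos"]),manip.tips_ahead)
goto([420,300,240],120,8)
E
```

```text
cam in tool [  78.95035287   -0.57059227 -134.03570147] 8.0
clock 0.15 pos [233.3 579.3 238.7] F [-0.1  0.5  0.7] w 85.5
lin [-277.5 -189.4   -1. ] rot [-0.001  0.001  0.664] norm 336.0
[-34.7, -23.7, -0.1] [-0.0, 0.0, 0.083]
[-69.4, -47.3, -0.3] [-0.0, 0.0, 0.166]
[-104.1, -71.0, -0.4] [-0.001, 0.0, 0.249]
[-138.8, -94.7, -0.5] [-0.001, 0.0, 0.332]
[-173.4, -118.3, -0.6] [-0.001, 0.0, 0.415]
[-208.1, -142.0, -0.8] [-0.001, 0.0, 0.498]
[-242.8, -165.7, -0.9] [-0.001, 0.0, 0.581]
[-277.5, -189.4, -1.0] [-0.001, 0.001, 0.664]
```

Request:
{"fn": "play_rows", "kwargs": {
  "grip": [0.6,0.6,0.6,0.6,0.6],
  "linear": [
    [-35,-24,0],
    [-70,-47,0],
    [-104,-71,0],
    [-139,-95,0],
    [-173,-118,0]
  ],
  "rotation": [
    [0,0,0.083],
    [0,0,0.166],
    [0,0,0.249],
    [0,0,0.332],
    [0,0,0.415]
  ],
  "squeeze": 40
}}

```text
clock: 0.57
eef_pos: [349.8, 404.7, 239.2]
ee_rot: [0.39, 0.921, -0.0, -0.0]
wrist_force: [1.7, 0.4, -0.2]
width: 25.4
```

```bash
python3 -c "
from h import *
goto([440,60,200],95,8)"
```

```text
clock 0.5667 pos [349.8 404.7 239.2] F [ 1.7  0.4 -0.2] w 25.4
lin [-310.4 -175.    39.3] rot [-0.     0.     0.682] norm 358.5
[-38.8, -21.9, 4.9] [-0.0, 0.0, 0.085]
[-77.6, -43.7, 9.8] [-0.0, 0.0, 0.171]
[-116.4, -65.6, 14.7] [-0.0, 0.0, 0.256]
[-155.2, -87.5, 19.6] [-0.0, 0.0, 0.341]
[-194.0, -109.4, 24.6] [-0.0, 0.0, 0.426]
[-232.8, -131.2, 29.5] [-0.0, 0.0, 0.512]
[-271.6, -153.1, 34.4] [-0.0, 0.0, 0.597]
[-310.4, -175.0, 39.3] [-0.0, 0.0, 0.682]
```

Request:
{"fn": "play_rows", "kwargs": {
  "grip": [0.6,0.6,0.6,0.6,0.6],
  "linear": [
    [-39,-22,0],
    [-78,-44,0],
    [-116,-66,0],
    [-155,-88,0],
    [-194,-109,0]
  ],
  "rotation": [
    [0,0,0.085],
    [0,0,0.171],
    [0,0,0.256],
    [0,0,0.341],
    [0,0,0.426]
  ]
}}

```text
clock: 0.98
eef_pos: [402.7, 203.3, 239.3]
ee_rot: [0.576, 0.817, -0.0, -0.0]
wrist_force: [1.3, 0.0, -0.5]
width: 17.1
```

```bash
python3 -c "
from h import *
goto([440,-200,200],77,10)"
```

```text
clock 0.9833 pos [402.7 203.3 239.3] F [ 1.3  0.  -0.5] w 17.1
lin [-392.3 -100.6   39.3] rot [-0.   -0.    0.57] norm 407.0
[-39.2, -10.1, 3.9] [-0.0, -0.0, 0.057]
[-78.5, -20.1, 7.9] [-0.0, -0.0, 0.114]
[-117.7, -30.2, 11.8] [-0.0, -0.0, 0.171]
[-156.9, -40.3, 15.7] [-0.0, -0.0, 0.228]
[-196.2, -50.3, 19.7] [-0.0, -0.0, 0.285]
[-235.4, -60.4, 23.6] [-0.0, -0.0, 0.342]
[-274.6, -70.4, 27.5] [-0.0, -0.0, 0.399]
[-313.9, -80.5, 31.5] [-0.0, -0.0, 0.456]
[-353.1, -90.6, 35.4] [-0.0, -0.0, 0.513]
[-392.3, -100.6, 39.3] [-0.0, -0.0, 0.57]
```

Request:
{"fn": "play_rows", "kwargs": {
  "grip": [0.6,0.6,0.6,0.6,0.6],
  "linear": [
    [-39,-10,0],
    [-78,-20,0],
    [-117,-30,0],
    [-157,-40,0],
    [-196,-50,0]
  ],
  "rotation": [
    [0,0,0.057],
    [0,0,0.114],
    [0,0,0.171],
    [0,0,0.228],
    [0,0,0.285]
  ]
}}

```text
clock: 1.4
eef_pos: [422.2, 2.1, 239.3]
ee_rot: [0.686, 0.728, 0.0, -0.0]
wrist_force: [1.1, 0.9, 0.5]
width: 17.1
```

```bash
python3 -c "
from h import *
goto([446,-205,200],77,5)"
```

```text
clock 1.4 pos [422.2   2.1 239.3] F [1.1 0.9 0.5] w 17.1
lin [-208.1   11.4   39.3] rot [ 0.    -0.     0.286] norm 212.1
[-41.6, 2.3, 7.9] [0.0, -0.0, 0.057]
[-83.2, 4.6, 15.7] [0.0, -0.0, 0.115]
[-124.9, 6.8, 23.6] [0.0, -0.0, 0.172]
[-166.5, 9.1, 31.4] [0.0, -0.0, 0.229]
[-208.1, 11.4, 39.3] [0.0, -0.0, 0.286]
```

Request:
{"fn": "play_rows", "kwargs": {
  "grip": [0.6,0.6,0.6,0.6,0.6],
  "linear": [
    [-40,2,5],
    [-80,4,15],
    [-120,7,23],
    [-160,9,31],
    [-198,11,39]
  ],
  "rotation": [
    [0,0,0.057],
    [0,0,0.115],
    [0,0,0.172],
    [0,0,0.229],
    [0,0,0.286]
  ]
}}

```text
clock: 1.82
eef_pos: [445.6, -195.3, 199.8]
ee_rot: [0.783, 0.622, 0.0, 0.0]
wrist_force: [1.3, 0.4, -0.3]
width: 17.0
```

Run:
```python
from h import *
import cv2
goto([446,-205,120],77,1)
for n in ["wrist","top"]:
    p,d=manip.capture(n); cv2.imwrite(f"pics/{n}1.png",p[:,:,::-1]);
cv2.imwrite("pics/top1c.png",cv2.resize(p[185:260,230:340,::-1],None,fx=7,fy=7,interpolation=cv2.INTER_CUBIC))
```

```text
clock 1.8167 pos [ 445.6 -195.3  199.8] F [ 1.3  0.4 -0.3] w 17.0
lin [-9.4  2.6 79.8] rot [ 0. -0. -0.] norm 80.4
[-9.4, 2.6, 79.8] [0.0, -0.0, -0.0]
```

View pics/wrist1.png

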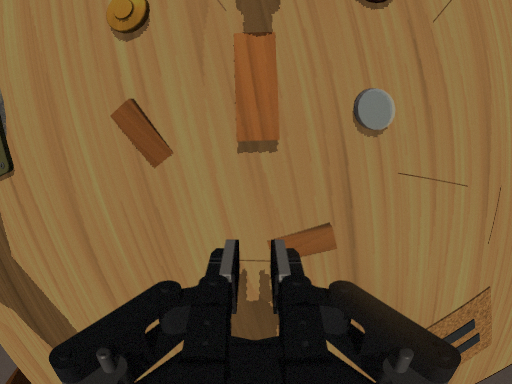

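Run:
```python
from h import *
P={}
for k,u,v,z in [("tA",234.5,33,2.5),("tB",274.5,33,2.5),("hA",236.5,140.5,23),("hB",279,142,23),("d1",273,239,10),("d2",331,223,6),("d3",336,249,3),("d4",282,258,8),
 ]: P[k]=ray("wrist",u,v,z); print(k,P[k].round(1))
t=(P["tA"]+P["tB"])/2;h=(P["hA"]+P["hB"])/2;d=t-h
print("t",t,"h",h,np.hypot(*d[:2]),np.degrees(np.arctan2(d[1],d[0])), "w",np.linalg.norm((P["tA"]-P["tB"])),np.linalg.norm((P["hA"]-P["hB"])))
for q in [(705,172),(751,170),(754,264),(720,268)]:
  print(ray("top",150+q[0]/3.3,140+q[1]/3.3,8).round(1))
```

```text
tA [461.6 -43.1   2.5]
tB [503.9 -53.3   2.5]
hA [ 436.6 -159.1   23. ]
hB [ 479.5 -171.    23. ]
d1 [ 448.5 -285.8   10. ]
d2 [ 522.3 -284.4    6. ]
d3 [ 524.5 -324.3    3. ]
d4 [ 453.8 -316.     8. ]
t [482.72556043 -48.17730376   2.5       ] h [ 458.06167016 -165.03165824   23.        ] 119.42883925072728 78.08177855575832 w 43.47198234557162 44.59073006806809
[ 518.6 -278.5    8. ]
[ 519.2 -317.2    8. ]
[ 439.9 -315.3    8. ]
[ 437.3 -286.8    8. ]
```

View pics/top1c.png

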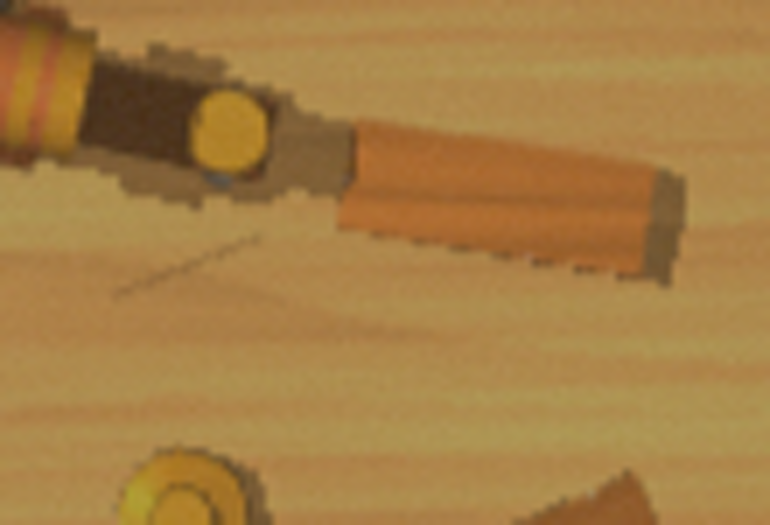

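```bash
python3 -c "
from h import *
goto([449,-191,14],76.2,5)"
```

```text
clock 1.9167 pos [ 445.1 -200.5  199.4] F [ 0.3  0.2 -0.2] w 16.9
lin [ 11.    1.4 185.4] rot [0.001 0.004 0.005] norm 185.7
[2.2, 0.3, 37.1] [0.0, 0.001, 0.001]
[4.4, 0.6, 74.2] [0.0, 0.002, 0.002]
[6.6, 0.8, 111.2] [0.001, 0.003, 0.003]
[8.8, 1.1, 148.3] [0.001, 0.004, 0.004]
[11.0, 1.4, 185.4] [0.001, 0.004, 0.005]
```

Request:
{"fn": "play_rows", "kwargs": {
  "grip": [0.6,0.6,0.6,0.6,0.6],
  "linear": [
    [3,0,40],
    [6,0,80],
    [9,1,120],
    [11,1,150],
    [11,1,150]
  ],
  "rotation": [
    [0,0,0],
    [0,0,0.003],
    [0,0,0.005],
    [0,0,0.005],
    [0,0,0.005]
  ]
}}

```text
clock: 2.33
eef_pos: [446.4, -180.0, 45.5]
ee_rot: [0.783, 0.622, -0.002, -0.004]
wrist_force: [-0.6, 1.0, 0.1]
width: 17.0
```

Request:
{"fn": "play_rows", "kwargs": {
  "grip": [0.6,0.6],
  "linear": [
    [0,0,0],
    [0,0,0]
  ],
  "rotation": [
    [0,0,0],
    [0,0,0]
  ]
}}

```text
clock: 2.5
eef_pos: [449.7, -182.7, 51.6]
ee_rot: [0.783, 0.622, 0.0, 0.001]
wrist_force: [-0.5, 0.3, 0.6]
width: 16.8
```

Run:
```python
from h import *
import cv2
goto([449,-191,14],76.2,1)
for n in ["wrist"]:
    p,d=manip.capture(n); cv2.imwrite(f"pics/{n}2.png",p[:,:,::-1]);
goto([449,-191,14],76.2,1)
```

```text
clock 2.5 pos [ 449.7 -182.7   51.6] F [-0.5  0.3  0.6] w 16.8
lin [-8.2  1.1 37.6] rot [0.002 0.    0.012] norm 38.5
[-8.2, 1.1, 37.6] [0.002, 0.0, 0.012]
clock 2.55 pos [ 450.2 -183.    52.2] F [ 0.4 -0.1 -0. ] w 17.1
lin [-8.1  0.5 38.2] rot [0.003 0.    0.012] norm 39.0
[-8.1, 0.5, 38.2] [0.003, 0.0, 0.012]
```

View pics/wrist2.png

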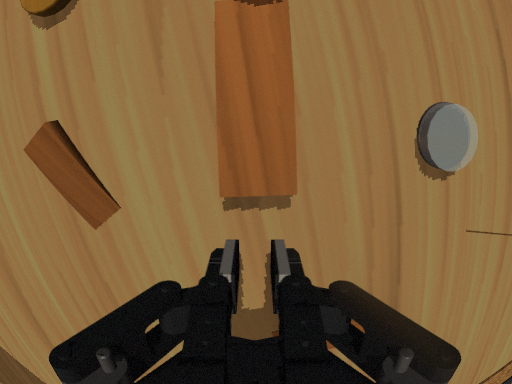

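Run:
```python
from h import *
P={}
for k,u,v,z in [("hA",220,196,23),("hB",296.5,194,23)]: P[k]=ray("wrist",u,v,z); print(k,P[k].round(1))
h=(P["hA"]+P["hB"])/2;e=P["hB"]-P["hA"];print(h,np.degrees(np.arctan2(e[1],e[0]))+90,np.hypot(*e[:2]))
```

```text
hA [ 437.4 -153.4   23. ]
hB [ 480.8 -162.3   23. ]
[ 459.10928755 -157.8315115    23.        ] 78.37401236474643 44.37645932839183
```

Request:
{"fn": "play_rows", "kwargs": {
  "grip": [0.6,0.6,0.6,0.6,0.6],
  "linear": [
    [0,1,10],
    [0,2,20],
    [0,2,30],
    [0,2,37],
    [0,2,38]
  ],
  "rotation": [
    [0,0,0.005],
    [0,0,0.01],
    [0,0,0.012],
    [0,0,0.012],
    [0,0,0.012]
  ]
}}

```text
clock: 2.97
eef_pos: [450.4, -182.6, 10.8]
ee_rot: [0.787, 0.617, -0.0, -0.001]
wrist_force: [-0.4, 0.4, 0.1]
width: 17.1
```

Request:
{"fn": "play_rows", "kwargs": {
  "grip": [0.6,0.6,0.6,0.6],
  "linear": [
    [0,0,0],
    [2,0,0],
    [4,0,0],
    [6,0,0]
  ],
  "rotation": [
    [0,0,0],
    [0,0,0],
    [0,0,0],
    [0,0,0]
  ]
}}

```text
clock: 3.3
eef_pos: [452.7, -176.8, 12.5]
ee_rot: [0.787, 0.617, 0.0, 0.0]
wrist_force: [0.2, 0.2, 0.4]
width: 17.0
```

Run:
```python
from h import *
goto([456,-170,13],76.2,1)
```

```text
clock 3.3 pos [ 452.7 -176.8   12.5] F [0.2 0.2 0.4] w 17.0
lin [ 7.4  1.5 -0.4] rot [ 0. -0. -0.] norm 7.6
[7.4, 1.5, -0.4] [0.0, -0.0, -0.0]
```

Request:
{"fn": "play_rows", "kwargs": {
  "grip": [0.6,0.6,0.6,0.6,0.6],
  "linear": [
    [4,0,0],
    [8,0,0],
    [14,0,0],
    [21,-0.5,0],
    [28,-0.5,0]
  ],
  "rotation": [
    [0,0,0],
    [0,0,0],
    [0,0,0],
    [0,0,0],
    [0,0,0]
  ]
}}

```text
clock: 3.72
eef_pos: [458.8, -149.1, 12.4]
ee_rot: [0.787, 0.617, 0.0, 0.0]
wrist_force: [-0.2, -2.1, 1.2]
width: 17.3
```

Request:
{"fn": "play_rows", "kwargs": {
  "grip": [0.6,0.6,0.6],
  "linear": [
    [5,0,0],
    [9,0,0],
    [10,0,0]
  ],
  "rotation": [
    [0,0,0],
    [0,0,0],
    [0,0,0]
  ]
}}

```text
clock: 3.97
eef_pos: [461.4, -138.9, 12.3]
ee_rot: [0.787, 0.618, 0.0, -0.0]
wrist_force: [-0.0, -0.1, 0.6]
width: 16.8
```

Run:
```python
from h import *
import cv2
goto([480,-50,13],76.2,1)
for n in ["wrist","top"]:
    p,d=manip.capture(n); cv2.imwrite(f"pics/{n}3.png",p[:,:,::-1]);
goto([480,-50,13],76.2,1)
cv2.imwrite("pics/top3c.png",cv2.resize(p[185:260,230:340,::-1],None,fx=7,fy=7,interpolation=cv2.INTER_CUBIC))
```

```text
clock 3.9667 pos [ 461.4 -138.9   12.3] F [-0.  -0.1  0.6] w 16.8
lin [90.7 -3.  -0.7] rot [-0.    -0.001  0.001] norm 90.8
[90.7, -3.0, -0.7] [-0.0, -0.001, 0.001]
clock 4.0667 pos [ 461.2 -139.6   12.2] F [ 0.4 -0.8  0.6] w 17.1
lin [91.5 -3.1 -0.8] rot [-0.    -0.     0.001] norm 91.5
[91.5, -3.1, -0.8] [-0.0, -0.0, 0.001]
```

View pics/wrist3.png

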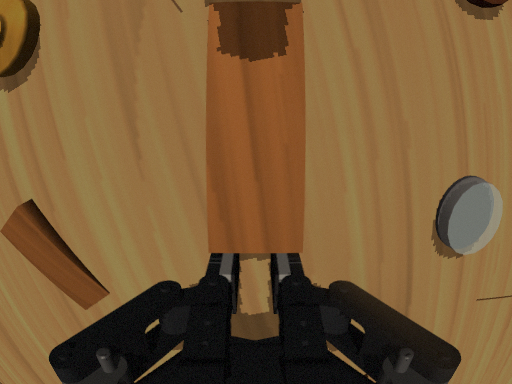

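View pics/top3c.png

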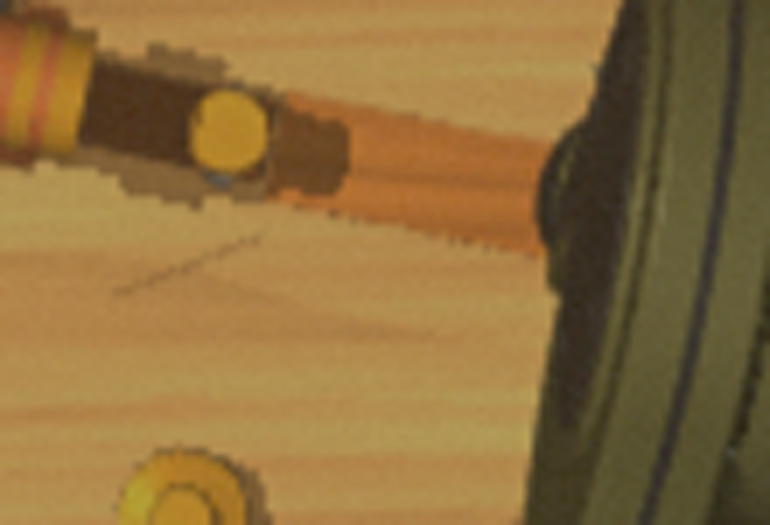

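Request:
{"fn": "play_rows", "kwargs": {
  "grip": [0.6,0.6,0.6,0.6,0.6],
  "linear": [
    [5,0,0],
    [11,-0.5,0],
    [17,-0.5,0],
    [23,-1,0],
    [29,-1,0]
  ],
  "rotation": [
    [0,0,0],
    [0,0,0],
    [0,0,0],
    [0,0,0],
    [0,0,0]
  ]
}}

```text
clock: 4.48
eef_pos: [467.1, -110.8, 12.3]
ee_rot: [0.787, 0.617, 0.0, -0.0]
wrist_force: [-0.5, -1.1, 0.3]
width: 16.7
```

Request:
{"fn": "play_rows", "kwargs": {
  "grip": [0.6,0.6,0.6,0.6,0.6],
  "linear": [
    [5,0,0],
    [10,0,0],
    [15,-0.5,0],
    [20,-0.5,0],
    [25,-1,0]
  ],
  "rotation": [
    [0,0,0],
    [0,0,0],
    [0,0,0],
    [0,0,0],
    [0,0,0]
  ]
}}

```text
clock: 4.9
eef_pos: [472.0, -87.4, 12.3]
ee_rot: [0.787, 0.617, -0.0, 0.0]
wrist_force: [-0.0, -2.1, 0.4]
width: 17.1
```

Run:
```python
from h import *
import cv2
goto([480,-50,13],76.2,1)
for n in ["wrist","scene"]:
    p,d=manip.capture(n); cv2.imwrite(f"pics/{n}4.png",p[:,:,::-1]);
goto([480,-50,13],76.2,1)
cv2.imwrite("pics/scene4c.png",cv2.resize(p[135:260,190:390,::-1],None,fx=4,fy=4,interpolation=cv2.INTER_CUBIC))
```

```text
clock 4.9 pos [472.  -87.4  12.3] F [-0.  -2.1  0.4] w 17.1
lin [38.2 -1.2 -0.8] rot [ 0.     0.001 -0.001] norm 38.2
[38.2, -1.2, -0.8] [0.0, 0.001, -0.001]
clock 5.0 pos [472.2 -86.   12.3] F [-0.3 -0.2 -0.4] w 17.3
lin [36.8 -1.  -0.7] rot [-0.    -0.001  0.001] norm 36.8
[36.8, -1.0, -0.7] [-0.0, -0.001, 0.001]
```

View pics/wrist4.png

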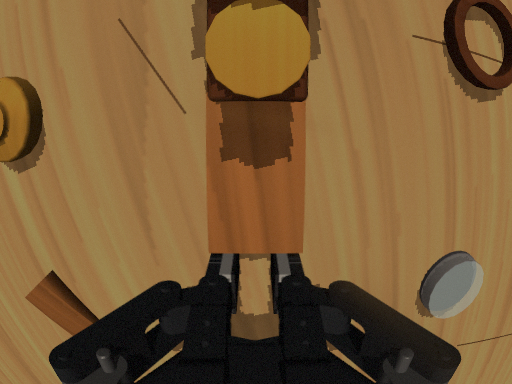

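View pics/scene4c.png

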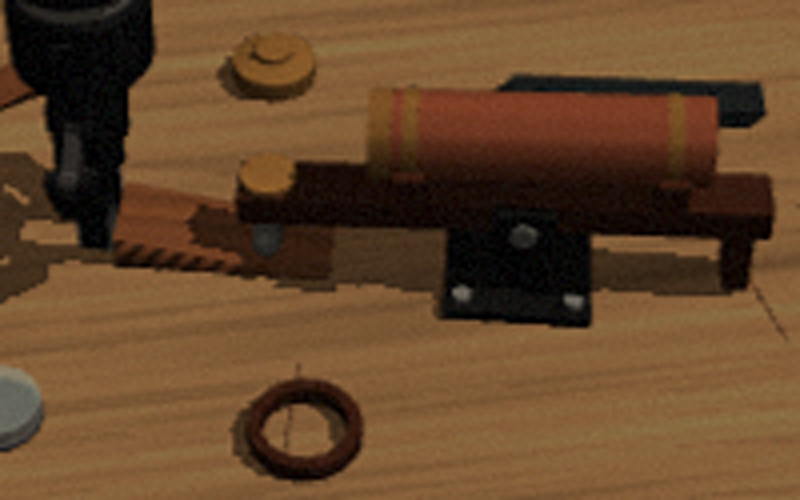

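Run:
```python
from h import *
goto([480,-50,13],76.2,1)
for z in (56,58): print(ray("wrist",258,48,z))
h=(ray("wrist",209,253,23)+ray("wrist",304,253,23))/2;print(h)
```

```text
clock 5.0 pos [472.2 -86.   12.3] F [-0.3 -0.2 -0.4] w 17.3
lin [36.8 -1.  -0.7] rot [-0.    -0.001  0.001] norm 36.8
[36.8, -1.0, -0.7] [-0.0, -0.001, 0.001]
[496.66396139   6.57603399  56.        ]
[496.55355256   6.22055849  58.        ]
[476.30230094 -76.3395446   23.        ]
```

Request:
{"fn": "play_rows", "kwargs": {
  "grip": [0.6,0.6,0.6,0.6,0.6],
  "linear": [
    [4,0,0],
    [8,0,0],
    [12,0,0],
    [15,0,0],
    [18,0,0]
  ],
  "rotation": [
    [0,0,0],
    [0,0,0],
    [0,0,0],
    [0,0,0],
    [0,0,0]
  ]
}}

```text
clock: 5.42
eef_pos: [476.4, -69.4, 12.3]
ee_rot: [0.787, 0.617, -0.0, -0.0]
wrist_force: [-0.7, -3.2, -0.4]
width: 17.3
```

Run:
```python
from h import *
goto([480,-50,13],76.2,1)
```

```text
clock 5.4167 pos [476.4 -69.4  12.3] F [-0.7 -3.2 -0.4] w 17.3
lin [19.7 -1.1 -0.7] rot [-0.  0. -0.] norm 19.8
[19.7, -1.1, -0.7] [-0.0, 0.0, -0.0]
```

Force is rising gently; now creep to the jam.

Request:
{"fn": "play_rows", "kwargs": {
  "grip": [0.6,0.6,0.6,0.6,0.6],
  "linear": [
    [2,0,0],
    [4,0,0],
    [6,0,0],
    [8,0,0],
    [10,0,0]
  ],
  "rotation": [
    [0,0,0],
    [0,0,0],
    [0,0,0],
    [0,0,0],
    [0,0,0]
  ]
}}

```text
clock: 5.83
eef_pos: [478.7, -59.9, 12.3]
ee_rot: [0.787, 0.617, -0.0, -0.0]
wrist_force: [-0.4, -2.4, 0.1]
width: 17.3
```

Request:
{"fn": "play_rows", "kwargs": {
  "grip": [0.6,0.6,0.6,0.6,0.6],
  "linear": [
    [1,0,0],
    [2,0,0],
    [3,0,0],
    [4,0,0],
    [5,0,0]
  ],
  "rotation": [
    [0,0,0],
    [0,0,0],
    [0,0,0],
    [0,0,0],
    [0,0,0]
  ]
}}

```text
clock: 6.25
eef_pos: [479.9, -55.1, 12.3]
ee_rot: [0.787, 0.617, -0.0, -0.0]
wrist_force: [0.0, -2.7, 1.3]
width: 17.3
```

Request:
{"fn": "play_rows", "kwargs": {
  "grip": [0.6,0.6,0.6,0.6,0.6],
  "linear": [
    [1,0,0],
    [2,0,0],
    [3,0,0],
    [4,0,0],
    [4,0,0]
  ],
  "rotation": [
    [0,0,0],
    [0,0,0],
    [0,0,0],
    [0,0,0],
    [0,0,0]
  ]
}}

```text
clock: 6.67
eef_pos: [480.9, -51.0, 12.3]
ee_rot: [0.787, 0.617, 0.0, -0.0]
wrist_force: [-0.6, -2.5, 0.4]
width: 17.2
```

Request:
{"fn": "play_rows", "kwargs": {
  "grip": [0.6,0.6,0.6],
  "linear": [
    [1,0,0],
    [2,0,0],
    [2,0,0]
  ],
  "rotation": [
    [0,0,0],
    [0,0,0],
    [0,0,0]
  ]
}}

```text
clock: 6.92
eef_pos: [480.9, -50.7, 12.3]
ee_rot: [0.787, 0.616, -0.001, 0.001]
wrist_force: [-2.0, -5.5, 1.4]
width: 17.4
```

Request:
{"fn": "play_rows", "kwargs": {
  "grip": [0.6,0.6,0.6],
  "linear": [
    [1,0,0],
    [2,0,0],
    [2,0,0]
  ],
  "rotation": [
    [0,0,0],
    [0,0,0],
    [0,0,0]
  ]
}}

```text
clock: 7.17
eef_pos: [480.9, -50.5, 12.3]
ee_rot: [0.788, 0.616, -0.002, 0.001]
wrist_force: [-2.9, -8.7, 0.3]
width: 17.0
```

Request:
{"fn": "play_rows", "kwargs": {
  "grip": [0.6,0.6,0.6],
  "linear": [
    [1,0,0],
    [2,0,0],
    [2,0,0]
  ],
  "rotation": [
    [0,0,0],
    [0,0,0],
    [0,0,0]
  ]
}}

```text
clock: 7.42
eef_pos: [480.9, -50.2, 12.3]
ee_rot: [0.789, 0.615, -0.002, 0.002]
wrist_force: [-3.2, -12.4, 0.7]
width: 17.2
```

Request:
{"fn": "play_rows", "kwargs": {
  "grip": [0.6,0.6,0.6,0.6],
  "linear": [
    [1,0,0],
    [2,0,0],
    [3,0,0],
    [3,0,0]
  ],
  "rotation": [
    [0,0,0],
    [0,0,0],
    [0,0,0],
    [0,0,0]
  ]
}}

```text
clock: 7.75
eef_pos: [480.8, -49.8, 12.4]
ee_rot: [0.79, 0.614, -0.004, 0.003]
wrist_force: [-5.1, -16.9, 1.5]
width: 17.7
```

Run:
```python
from h import *
import cv2
for n in ["wrist","scene"]:
    p,d=manip.capture(n); cv2.imwrite(f"pics/{n}5.png",p[:,:,::-1]);
goto([480,-50,13],76.2,1)
cv2.imwrite("pics/scene5c.png",cv2.resize(p[135:260,190:390,::-1],None,fx=4,fy=4,interpolation=cv2.INTER_CUBIC))
```

```text
clock 7.85 pos [480.8 -49.8  12.4] F [ -4.2 -17.5   1. ] w 17.0
lin [-0.4 -0.8 -0.6] rot [-0.001  0.009 -0.008] norm 1.1
[-0.4, -0.8, -0.6] [-0.001, 0.009, -0.008]
```

View pics/wrist5.png

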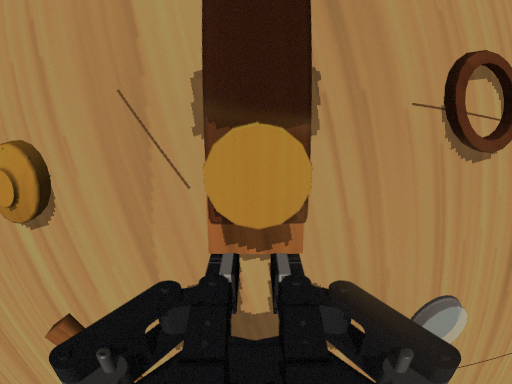

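View pics/scene5c.png

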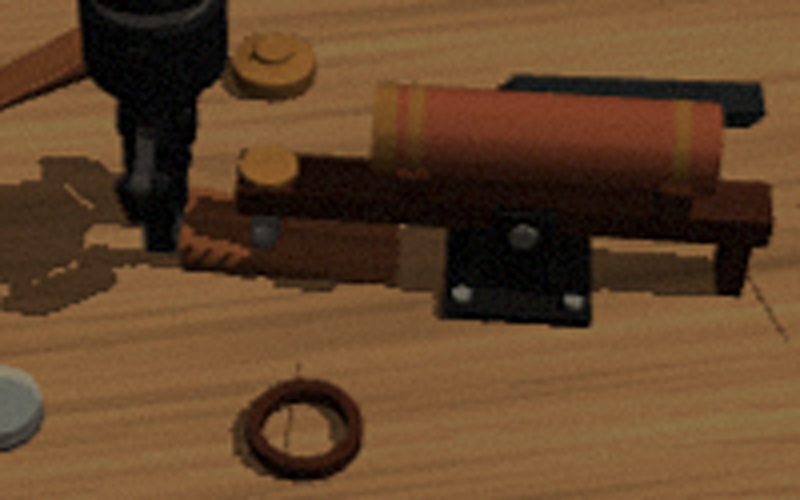

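Run:
```python
from h import *
print(ray("wrist",258,175,65))
```

```text
[497.11875565   7.31084924  65.        ]
```

Request:
{"fn": "play_rows", "kwargs": {
  "grip": [0.6,0.6,0.6,0.6,0.6],
  "linear": [
    [-4,0,0],
    [-8,0,0],
    [-14,0,0],
    [-22,0,0],
    [-30,0,0]
  ],
  "rotation": [
    [0,0,0],
    [0,0,0],
    [0,0,0],
    [0,0,0],
    [0,0,0]
  ]
}}

```text
clock: 8.27
eef_pos: [476.1, -71.1, 12.3]
ee_rot: [0.786, 0.618, 0.001, -0.0]
wrist_force: [-0.6, -0.7, 0.8]
width: 17.2
```

Request:
{"fn": "play_rows", "kwargs": {
  "grip": [1,1,1,1,1],
  "linear": [
    [0,0,0],
    [0,0,-15],
    [0,0,-40],
    [0,0,-70],
    [0,0,-90]
  ],
  "rotation": [
    [0,0,0],
    [0,0,0],
    [0,0,0],
    [0,0,0],
    [0,0,0]
  ]
}}

```text
clock: 8.68
eef_pos: [476.1, -71.4, 104.0]
ee_rot: [0.787, 0.617, 0.001, 0.0]
wrist_force: [-0.9, -0.5, -1.3]
width: -0.3
```

Request:
{"fn": "play_rows", "kwargs": {
  "grip": [1,1,1],
  "linear": [
    [0,0,0],
    [0,0,0],
    [0,0,0]
  ],
  "rotation": [
    [0,0,0],
    [0,0,0],
    [0,0,0]
  ]
}}

```text
clock: 8.93
eef_pos: [475.7, -71.2, 101.9]
ee_rot: [0.787, 0.617, 0.0, -0.0]
wrist_force: [0.9, -0.3, 0.1]
width: -0.1
```

Run:
```python
from h import *
import cv2
for n in ["wrist","scene"]:
    p,d=manip.capture(n); cv2.imwrite(f"pics/{n}6.png",p[:,:,::-1]);
goto([496,6,95],76.2,5)
cv2.imwrite("pics/scene6c.png",cv2.resize(p[135:260,190:390,::-1],None,fx=4,fy=4,interpolation=cv2.INTER_CUBIC))
```

```text
clock 9.0333 pos [475.2 -71.3 101.3] F [ 0.5 -0.3 -0.2] w -0.1
lin [80.   1.8  6.3] rot [-0.002 -0.     0.   ] norm 80.3
[16.0, 0.4, 1.3] [-0.0, -0.0, 0.0]
[32.0, 0.7, 2.5] [-0.001, -0.0, 0.0]
[48.0, 1.1, 3.8] [-0.001, -0.0, 0.0]
[64.0, 1.4, 5.1] [-0.002, -0.0, 0.0]
[80.0, 1.8, 6.3] [-0.002, -0.0, 0.0]
```

View pics/wrist6.png

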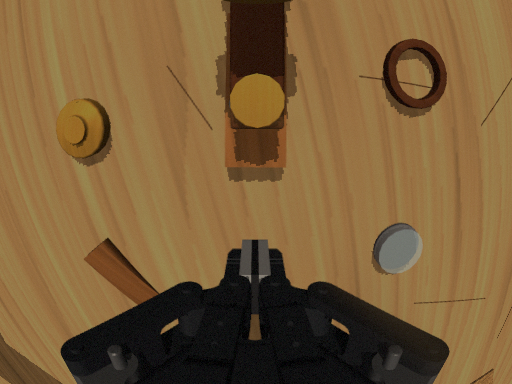

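View pics/scene6c.png

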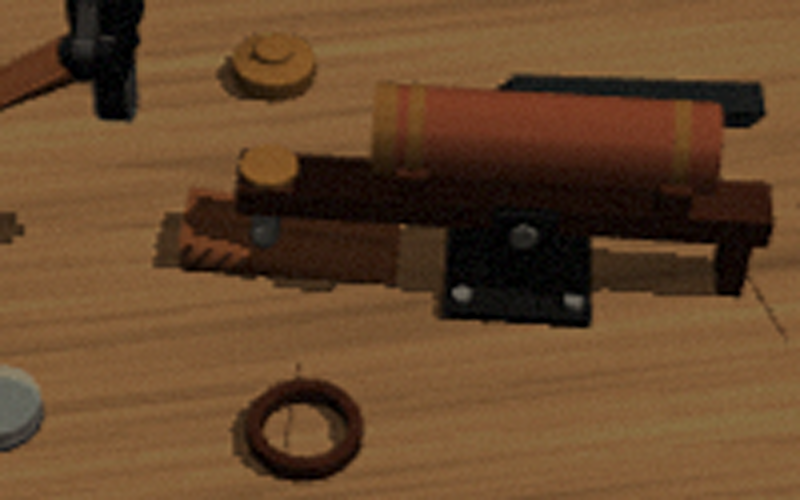

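Request:
{"fn": "play_rows", "kwargs": {
  "grip": [1,1,1,1,1],
  "linear": [
    [16,0,0],
    [36,1,0],
    [56,2,0],
    [70,2,0],
    [80,2,0]
  ],
  "rotation": [
    [0,0,0],
    [0,0,0],
    [0,0,0],
    [0,0,0],
    [0,0,0]
  ]
}}

```text
clock: 9.45
eef_pos: [496.7, 7.6, 101.2]
ee_rot: [0.786, 0.618, -0.0, -0.001]
wrist_force: [-0.8, 0.2, -0.0]
width: -0.1
```

Request:
{"fn": "play_rows", "kwargs": {
  "grip": [1,1,1,1],
  "linear": [
    [0,0,0],
    [0,0,5],
    [0,0,12],
    [0,0,19]
  ],
  "rotation": [
    [0,0,0],
    [0,0,0],
    [0,0,0],
    [0,0,0]
  ]
}}

```text
clock: 9.78
eef_pos: [496.4, 4.1, 82.5]
ee_rot: [0.788, 0.616, -0.0, 0.0]
wrist_force: [-0.4, -0.2, 0.3]
width: -0.1
```

Request:
{"fn": "play_rows", "kwargs": {
  "grip": [1,1],
  "linear": [
    [0,0,0],
    [0,0,0]
  ],
  "rotation": [
    [0,0,0],
    [0,0,0]
  ]
}}

```text
clock: 9.95
eef_pos: [496.2, 4.7, 82.6]
ee_rot: [0.787, 0.616, -0.001, -0.0]
wrist_force: [-0.1, -0.4, 1.3]
width: 0.0
```

Run:
```python
from h import *
import cv2
goto([496,6.5,73],76.2,1)
p,d=manip.capture("wrist"); cv2.imwrite("pics/wrist7.png",p[:,:,::-1])
p,d=manip.capture("scene"); cv2.imwrite("pics/scene7c.png",cv2.resize(p[85:260,190:390,::-1],None,fx=3,fy=3,interpolation=cv2.INTER_CUBIC))
```

```text
clock 9.95 pos [496.2   4.7  82.6] F [-0.1 -0.4  1.3] w 0.0
lin [ 1.7 -0.6  9.6] rot [-0.002  0.001 -0.002] norm 9.7
[1.7, -0.6, 9.6] [-0.002, 0.001, -0.002]
```

View pics/wrist7.png

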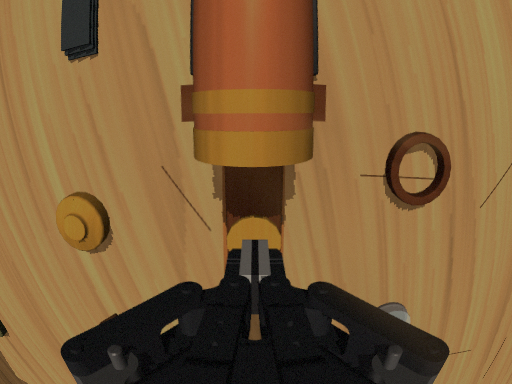

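View pics/scene7c.png

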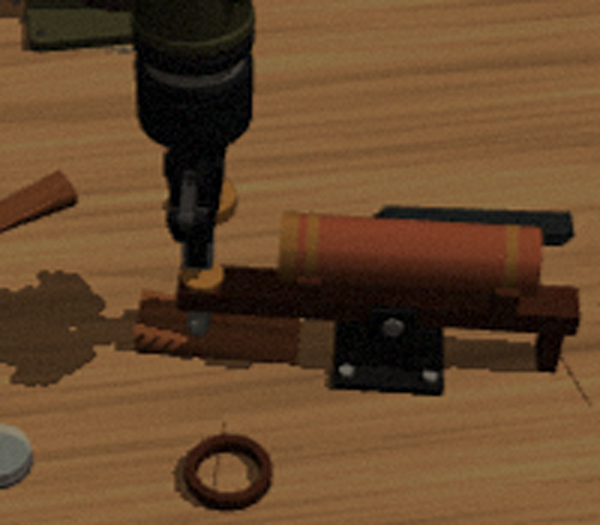

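Request:
{"fn": "play_rows", "kwargs": {
  "grip": [1,1,1,1,1],
  "linear": [
    [1,0,2],
    [1.5,0,4],
    [1.5,0,6],
    [1.5,0,8],
    [1.5,0,10]
  ],
  "rotation": [
    [0,0,0],
    [0,0,0],
    [0,0,0],
    [0,0,0],
    [0,0,0]
  ]
}}

```text
clock: 10.47
eef_pos: [497.3, 7.1, 73.1]
ee_rot: [0.787, 0.617, 0.0, -0.0]
wrist_force: [-0.5, 0.3, 5.4]
width: 0.2
```

Request:
{"fn": "play_rows", "kwargs": {
  "grip": [1,1,1],
  "linear": [
    [0,0,1],
    [0,0,2],
    [0,0,2]
  ],
  "rotation": [
    [0,0,0],
    [0,0,0],
    [0,0,0]
  ]
}}

```text
clock: 10.72
eef_pos: [497.3, 7.1, 73.0]
ee_rot: [0.787, 0.617, 0.001, 0.0]
wrist_force: [-3.8, 0.2, 21.1]
width: 0.2
```

Contact at z≈73 (pad at 65, as for level). A bit more, then hold.

Request:
{"fn": "play_rows", "kwargs": {
  "grip": [1,1,1,1,1],
  "linear": [
    [0,0,0.5],
    [0,0,1],
    [0,0,1],
    [0,0,1],
    [0,0,1]
  ],
  "rotation": [
    [0,0,0],
    [0,0,0],
    [0,0,0],
    [0,0,0],
    [0,0,0]
  ]
}}

```text
clock: 11.13
eef_pos: [497.3, 7.1, 72.9]
ee_rot: [0.787, 0.617, 0.001, 0.0]
wrist_force: [-5.2, 1.3, 30.8]
width: 0.4
```

Request:
{"fn": "play_rows", "kwargs": {
  "grip": [1,1,1,1,1],
  "linear": [
    [0,0,0],
    [0,0,0],
    [0,0,0],
    [0,0,0],
    [0,0,0]
  ],
  "rotation": [
    [0,0,0],
    [0,0,0],
    [0,0,0],
    [0,0,0],
    [0,0,0]
  ]
}}

```text
clock: 11.55
eef_pos: [497.3, 7.1, 72.9]
ee_rot: [0.787, 0.617, 0.001, 0.0]
wrist_force: [-5.0, 1.2, 30.1]
width: 0.0
```

Request:
{"fn": "play_rows", "kwargs": {
  "grip": [1,1,1,1,1],
  "linear": [
    [0,0,-2],
    [0,0,-4],
    [0,0,-8],
    [0,0,-18],
    [0,0,-30]
  ],
  "rotation": [
    [0,0,0],
    [0,0,0],
    [0,0,0],
    [0,0,0],
    [0,0,0]
  ]
}}

```text
clock: 11.97
eef_pos: [496.7, 7.0, 100.3]
ee_rot: [0.787, 0.617, -0.001, -0.001]
wrist_force: [-0.1, 1.0, -0.3]
width: 0.0
```

Request:
{"fn": "play_rows", "kwargs": {
  "grip": [1,1,1,1,1],
  "linear": [
    [-10,0,-20],
    [-30,0,-40],
    [-55,0,-60],
    [-80,0,-80],
    [-100,0,-90]
  ],
  "rotation": [
    [0,0,0],
    [0,0,0],
    [0,0,0],
    [0,0,0],
    [0,0,0]
  ]
}}

```text
clock: 12.38
eef_pos: [473.5, -92.2, 192.7]
ee_rot: [0.787, 0.616, 0.001, 0.001]
wrist_force: [0.9, 0.0, -0.6]
width: -0.2
```

Request:
{"fn": "play_rows", "kwargs": {
  "grip": [1,1,1],
  "linear": [
    [0,0,0],
    [0,0,0],
    [0,0,0]
  ],
  "rotation": [
    [0,0,0],
    [0,0,0],
    [0,0,0]
  ]
}}

```text
clock: 12.63
eef_pos: [473.3, -89.2, 190.2]
ee_rot: [0.787, 0.617, 0.0, -0.0]
wrist_force: [0.1, 0.1, -0.4]
width: 0.1
```

Run:
```python
from h import *
import cv2
goto([496,6.5,73],76.2,1)
p,d=manip.capture("wrist"); cv2.imwrite("pics/wrist8.png",p[:,:,::-1])
p,d=manip.capture("scene"); cv2.imwrite("pics/scene8c.png",cv2.resize(p[135:260,190:390,::-1],None,fx=4,fy=4,interpolation=cv2.INTER_CUBIC))
```

```text
clock 12.6333 pos [473.3 -89.2 190.2] F [ 0.1  0.1 -0.4] w 0.1
lin [ 98.3  -0.7 117.3] rot [-0.    -0.001  0.   ] norm 153.1
[98.3, -0.7, 117.3] [-0.0, -0.001, 0.0]
```

View pics/wrist8.png

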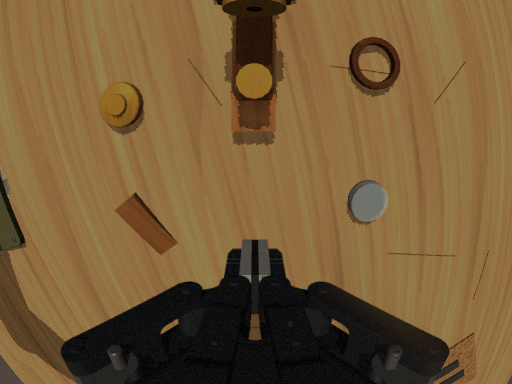

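View pics/scene8c.png

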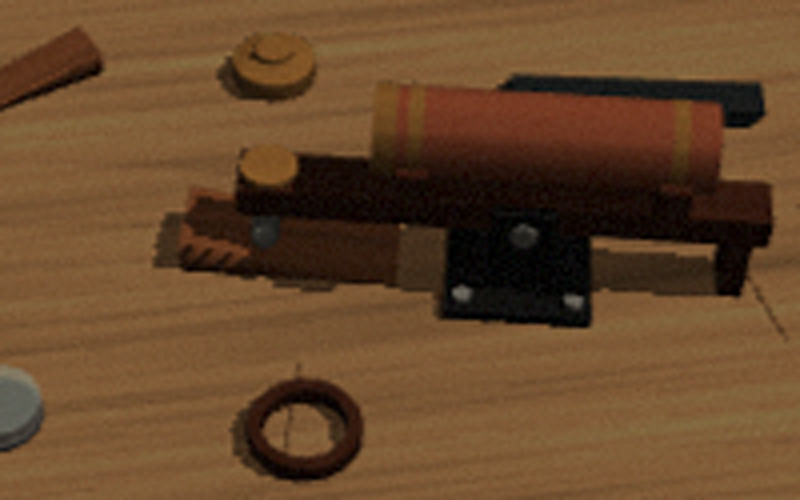

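The wedge and the rest look the same as before the press, with the pad at (270,165) and the heel at (185,230). The loose parts haven't moved and the arm is clear.

```bash
python3 -c "
from plant import manip
print(manip.sign_off())"
```

```text
the job is handed in; nothing more can be done
None
```

The largest wedge is jammed under the steel front foot, the rest sits level on its rear leg, and I have handed the job in.

- **Push:** I slid the wedge along the worktop with two slightly parted fingers on its heel, never gripping or lifting it. It took about 2–3 N until it jammed, and I then built the push up to about 18 N.
- **Jam position:** It jammed with the heel about 46 mm in front of the foot, against the 47 mm you gave.
- **Press check:** I pressed the brass pad with shut fingertips at about 30 N for roughly 0.5 s. The fingertips met it 65 mm up, the level height, and it gave only about 0.2 mm.
- **Final state:** The arm backed clear at about 12.6 s. The last pictures show the wedge and rest unchanged from before the press, and the loose parts and smaller wedges look undisturbed.

No check failed. The first wrist picture was taken while the arm was still settling, so its positions were about 5 mm off. I re-measured with the arm nearly still before pushing. I confirmed the level by the pad height and the pictures, and did not measure the rocking angle directly.

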